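# Load a cake dowel into the cutting jig against its length stop

## Robot

A 7-joint arm with a two-finger parallel gripper is mounted at the origin on a cart in front of the work surface, level with it; the furniture and walls round the work are solid. World frame = base frame: x ahead of the robot, y to its left, z up, the work surface at z = 0. Lengths are in mm, angles in rad, forces in N, time in s.
With the tool pointing down it reaches from about 400 to 875 mm from the base axis. Payload 4.4 kg.
Tool frame: the origin (TCP) lies where the fingers leave the gripper's body, on its centre line; the fingertips stand 73 mm ahead of it and the grasp point (between the pads) lies 54 mm ahead of it; z points along the fingers, y is the line along which they close (so a half turn about z gives the same grasp; the last joint's range is limited). The gripper opens to 85 mm and grips with 20 to 120 N. Pads are 22 mm wide; open, the fingers measure 114 mm over their backs; the gripper's body (76 mm by 85 mm) begins 54 mm behind the grasp point. The pads swing forward as they close: fully open they stand 13 mm farther back than shut.
Start: joints at [-1.287, 0.628, 0.038, 1.517, -0.027, 0.996, -0.02], TCP at [222.741, 610.658, 303.913] pointing down, gripper open.
Joint ranges: [-3.06, 3.06], [-0.37, 2.12], [-1.25, 1.32], [0.18, 2.47], [-1.1, 4.24], [0.23, 1.98], [-2.94, 2.94]. Speed limits (rad/s): [2.57, 2.57, 3.14, 3.14, 3.14, 3.14, 3.14].

## Interface

Orientations are given as [roll, pitch, yaw] about the fixed x, y, z axes, in that order (R = Rz(yaw) Ry(pitch) Rx(roll)).
In Python, from cell import ctrl gives the robot as it stands.
- The arm moves only by the tool send_rows, never from a script. Its argument "rows" is a list that holds one entry, the list of rows, each a list of 6 numbers: the shift along the tool's x, y, z in cm, then the turn, a rotation vector about the tool's x, y, z in rad. In form: [[[tx, ty, tz, wx, wy, wz], ...]]. A call has 1 to 10 rows; each row is the pose to reach, as a shift and turn from the pose commanded when the call began, along the tool's axes at that moment; what a row does not reach only later rows make up. A row lasts 1/10 s, in which the tool goes at most 50 mm and 8.59 degrees, less where a joint would pass 70% of its speed; a pose out of reach is approached as far as the arm can. A call with a gripper value outside its range is refused whole. "grip" is the closure in counts, from 0 (fully open) to 255 (shut), set as the call begins (left out, the last holds). The fingers move at their own pace and stop on an object; the grip force is fixed at half the most. Time passes only in rows, so rows that repeat a pose let the fingers close. It gives the time, the measured TCP pose, the force, the opening and the grip force at its end, in the units of the state.
- ctrl.read_state(): the state, without advancing time (a new reading comes with each control period).
- ctrl.get_image(name): name is "scene" or "top" or "wrist"; returns a dict with "pixels" (480x640x3 uint8, red, green, blue), "fx", "fy", "cx", "cy" (pixels), "extrinsics" (4x4, takes a point from camera to world coordinates); the wrist camera has in their place "mount" (4x4, takes a point from camera to tool coordinates, whose origin is the TCP and whose axes are the flange's). Camera axes: x right, y up, looking along -z (the intrinsics and any distortion apply to the point x, -y, -z); pixel columns grow to the right and rows downward; lengths in mm; the calibration is good to about 2 mm. A picture is of the moment at which its call begins: read the wrist's pose just before it. There is no depth.
- ctrl.finish_job(): hands the job in; it is judged then, once.
The state is a dict: "clock": time; "qpos": joint angles; "qd": joint speeds; "tau": joint torques, N m; "eef_pos": TCP position; "tool_rot": TCP orientation; "force": force on the tool from outside, world axes, zero at the start; "torque": the same for the moment, N m; "width": finger opening in mm; "gripper_force": force on a finger pad.
Only numpy, scipy, OpenCV 4.12 (cv2) and the standard library are available. Lean on these libraries where they do the work, as an engineer would, in place of code of your own. Each camera call takes 0.05 s, during which the arm holds its last target. There are 200 camera calls.

## Task

Lay the long wooden cake dowel from its rest into the V-groove of the dowel-cutting jig, with one end sticking out at the jig's open end, and slide it along the groove, under the sprung hold-down, until its front end bears against the rubber tip of the length stop's adjusting screw, ready to be sawn. Push gently: the stop is already set to the right length and is held only by friction, so it must not be shifted. Let go of the dowel there, and leave the other things where they are.

Things in the scene. Friction and masses are not known exactly. Their poses are not given: they have to be found in the camera images.
- dowel_center (a point): Centre of the long wooden dowel: a round rod, 16 mm in diameter and 260 mm long, with domed ends, about 45 g, both ends alike. The point lies on the rod's axis, half-way along; x runs along the rod. At first it lies in the two notches of the rest, its axis 29 mm above the counter, both ends overhanging the rest by about 65 mm.
- rest: Low wooden dowel rest, fixed, 130 x 56 mm, with two notched uprights 50 mm either side of its middle, 12 mm thick along the dowel, 40 mm wide and 31 mm high. Origin: centre of the underside; x runs along the dowel. Mind the tall cabinet to its right (from y = -0.6 m) and the pastry stand behind (from x = 0.6 m, y below 0).
- jig: Dowel-cutting jig, fixed: plywood board 272 x 100 x 12 mm with a pale wooden block on it, 52 mm wide and 42 mm high, with a 90-degree V-groove (27 mm wide at the top) along its top. Origin: underside of the board, below the groove; x points along the groove towards the length stop, z up. The block runs from x = -125 to +56 mm. A dowel lying in the groove has its axis at y = 0, z = 40 mm.
- groove_entry (a point): Point on the line of a dowel lying in the groove, at the open end face of the block (jig x = -125 mm, z = 40 mm); axes as the jig's. With its front end at the stop the dowel's rear sticks out 54 to 80 mm from here, where it can be reached; the 12 mm board ends 5 mm out. Held fast and a little out of line, a dowel binds in the groove (20 N and more); pushed on its rear end it slides freely.
- shoe (a point): Lowest point of the hold-down, a white rounded nylon shoe on a spring under an aluminium bridge (jig x = 42 mm, z = 46 mm; bridge and knob reach 110 mm high). The shoe is 20 mm long: lay the dowel with its front end 15 to 30 mm short of this point, where it stays balanced. Pushed under, it lifts the shoe 2 mm; from there the push meets a drag of a few N, different each time.
- length_stop: Steel length stop, an upright plate 46 mm wide, 15 to 59 mm above the counter, beyond the far end of the groove, 28 to 42 mm from the shoe. Origin: centre of its face towards the groove, at the height of a dowel's axis; x as the jig's. Its adjusting screw (12 mm rubber tip that gives 1 mm at 6 N) stands out of it by 3 to 15 mm, differing and not measured. The stop slips along x if pressed with over 9 N.
- bench_scraper: bench scraper, 107 x 135 x 21 mm, steel blade with a wooden handle; bystander. Origin: centre of its underside.
- pastry_brush: pastry brush with wooden handle, 36 x 197 x 16 mm; bystander. Origin: centre of its underside.
- timer: cream-coloured wind-up kitchen timer, 66 mm across, 60 mm tall; bystander. Origin: centre of its underside.
- jam_jar: small jar of orange preserve, 59 mm across, 66 mm tall; bystander. Origin: centre of its underside.
- bun: brown round bun, 72 x 77 x 66 mm; bystander. Origin: centre of its underside.

How it is judged:
By the outcome, as a careful person would: the job done as asked, in the order asked, and still so for the second after the job is handed in, with the robot touching nothing.
It also fails if it takes over 72 s, if anything falls off the work surface, if the arm or the gripper's body presses on something with over 40 N, if the wrist force passes 120 N, or if a joint passes its speed limit or range.

## Working session

There is one attempt and no reset: what is moved stays moved. The work goes in short steps, Python scripts to look and compute and a tool call to move; the robot and the scene stay as the last step left them, time stands still between calls to the robot, and variables do not carry over. Pictures are saved under pics/ and viewed, at most 10 in all, crops included, and the job is handed in when it is done.

Besides the shell and the picture viewer there is one more tool, called after "Emit:" as name(argument=value, ...), one argument or row to a line, values as JSON. send_rows: Moves the arm, as the interface text tells. Its arguments: {"type":"object","properties":{"rows":{"type":"array","items":{"type":"array","items":{"type":"array","items":{"type":"number"}}}},"grip":{"type":"number"}},"required":["rows"]}

```bash
mkdir -p pics; ls; python3 - <<'E'
from cell import ctrl
import cv2,numpy as np
s=ctrl.read_state();print({k:np.round(v,3).tolist() for k,v in s.items()})
for n in ("scene","top"):
    im=ctrl.get_image(n);cv2.imwrite(f"pics/{n}0.png",im["pixels"][:,:,::-1])
    print(n,im["fx"],im["fy"],im["cx"],im["cy"],np.round(im["extrinsics"],3).tolist(),[k for k in im])
E
```

```text
pics
{'clock': 0.0, 'qpos': [-1.287, 0.629, 0.038, 1.518, -0.027, 0.996, -0.02], 'qd': [-0.0, -0.0, -0.0, -0.0, 0.0, -0.001, 0.001], 'tau': [-0.0, -56.341, 1.226, -19.343, 0.011, 0.01, 0.0], 'eef_pos': [222.54, 610.197, 302.999], 'tool_rot': [-3.14, 0.0, 2.792], 'force': [0.396, 0.269, -0.313], 'torque': [0.019, 0.049, -0.006], 'gripper_force': 0.0, 'width': 85.734}
scene 557.1524893911794 557.1524893911794 314.68948964215804 235.26172556243287 [[0.892, 0.248, -0.378, -32.007], [-0.452, 0.515, -0.728, -1025.728], [0.014, 0.821, 0.571, 919.082], [0.0, 0.0, 0.0, 1.0]] ['pixels', 'fx', 'fy', 'cx', 'cy', 'extrinsics']
top 607.0547029331128 607.0547029331128 325.84361058057203 241.80898540603275 [[-0.008, 0.99, -0.144, 300.023], [-1.0, -0.007, 0.006, 79.562], [0.005, 0.144, 0.99, 1834.932], [0.0, 0.0, 0.0, 1.0]] ['pixels', 'fx', 'fy', 'cx', 'cy', 'extrinsics']
```

View pics/scene0.png

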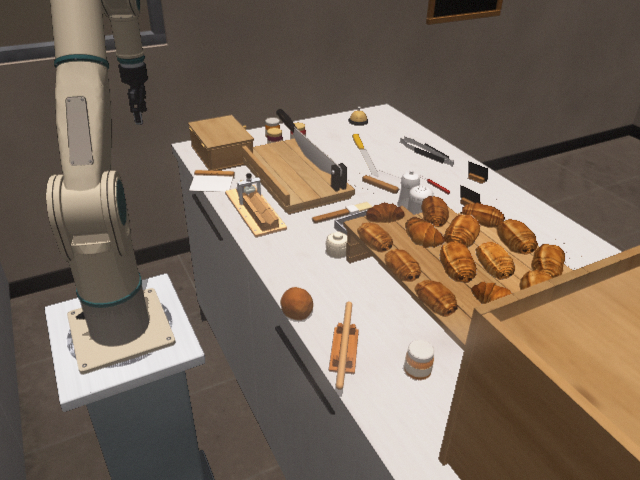

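View pics/top0.png

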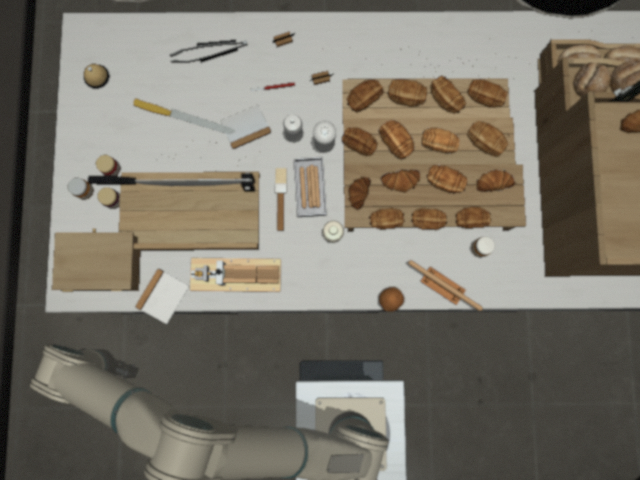

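The scene view shows the dowel on its rest (343,345) and the jig at (258,207), with the shoe and stop end away from the camera. In the top view the dowel runs from (409,262) to (481,308). The jig board spans (190–281, 258–292), with its open end on the right, so the groove's +x is about world +y.

```bash
cat > h.py <<'E'
from cell import ctrl
import cv2,numpy as np
from scipy.spatial.transform import Rotation as R
def cam(n):
    s=ctrl.read_state(); im=ctrl.get_image(n)
    if n=="wrist":
        T=np.eye(4);T[:3,:3]=R.from_euler("xyz",s["tool_rot"]).as_matrix();T[:3,3]=s["eef_pos"]
        im["extrinsics"]=T@im["mount"]
    return im
def ray(im,p,z):
    p=np.atleast_2d(p).astype(float);E=np.array(im["extrinsics"])
    d=np.c_[(p[:,0]-im["cx"])/im["fx"],-(p[:,1]-im["cy"])/im["fy"],-np.ones(len(p))]@E[:3,:3].T
    o=E[:3,3];return o+d*((z-o[2])/d[:,2])[:,None]
def proj(im,P):
    E=np.linalg.inv(im["extrinsics"]);c=np.atleast_2d(P)@E[:3,:3].T+E[:3,3]
    return np.c_[im["cx"]-im["fx"]*c[:,0]/c[:,2],im["cy"]+im["fy"]*c[:,1]/c[:,2]]
E
python3 - <<'E'
from h import *
t=cam("top");px=t["pixels"]
def big(x,y,w,h):return cv2.resize(px[y:y+h,x:x+w],None,fx=6,fy=6,interpolation=cv2.INTER_CUBIC)
a=big(180,245,110,50);b=big(395,250,110,50)
cv2.imwrite("pics/crop1.png",np.vstack([a,b])[:,:,::-1])
print(ray(t,[[409,262],[481,308]],29).round(1),ray(t,[[190,258],[281,258],[281,292],[190,292]],12).round(1))
print(ray(t,[[391,298],[484,246],[165,295]],20).round(0), ray(t,[[100,311],[400,310]],0))
E
```

```text
[[ 499.2 -180.2   29. ]
 [ 360.6 -389.9   29. ]] [[518.  478.7  12. ]
 [516.  204.1  12. ]
 [413.4 203.8  12. ]
 [415.5 476.2  12. ]]
[[ 393. -125.   20.]
 [ 547. -410.   20.]
 [ 407.  549.   20.]] [[ 361.34967562  747.02458802    0.        ]
 [ 357.47333045 -153.29842032    0.        ]]
```

View pics/crop1.png

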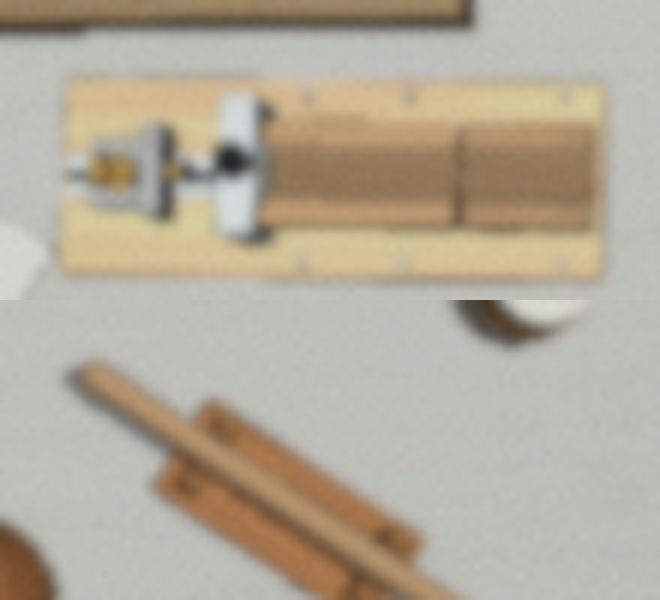

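The crop gives these positions:
- **Jig:** board edges are at crop (65–605, 78–278) and the groove centreline is at row ≈175. The bridge is at column 240 and the stop at 160.
- **Dowel:** the upper-left end is at crop (85,375).

I'll go over the jig first.

```bash
cat >> h.py <<'E'
def rel(x,y,z,yawdeg):
    "world TCP target (tool down) -> shift cm and turn in present tool axes"
    s=ctrl.read_state();A=R.from_euler("xyz",s["tool_rot"]);B=R.from_euler("xyz",[np.pi,0,np.radians(yawdeg)])
    print("row",(A.inv().apply(np.array([x,y,z])-s["eef_pos"])/10).round(2),(A.inv()*B).as_rotvec().round(4),"dist",np.linalg.norm(np.array([x,y,z])-s["eef_pos"]).round())
E
python3 - <<'E'
from h import *
rel(450,230,300,90)
im=ctrl.get_image("wrist");print(im["fx"],im["cx"],im["cy"],np.round(im["mount"],3).tolist())
E
```

```text
row [-34.39 -27.93   0.36] [-1.2000e-03  9.0000e-04  1.2209e+00] dist 443.0
408.0704136689671 320.7441370947739 239.82909494375338 [[-0.0, 0.964, 0.266, 66.947], [1.0, 0.0, 0.0, 0.322], [0.0, 0.266, -0.964, -69.777], [0.0, 0.0, 0.0, 1.0]]
```

Emit:
send_rows(
  rows=[
    [[-3.4, -2.8, 0, 0, 0, 0.122], [-6.9, -5.6, 0, 0, 0, 0.244], [-10.3, -8.4, 0, 0, 0, 0.366], [-13.8, -11.2, 0.1, 0, 0, 0.488], [-17.2, -14.0, 0.2, 0, 0, 0.61], [-20.6, -16.8, 0.2, 0, 0, 0.733], [-24.1, -19.5, 0.3, 0, 0, 0.855], [-27.5, -22.3, 0.3, 0, 0, 0.977], [-31.0, -25.1, 0.4, 0, 0, 1.099], [-34.4, -27.9, 0.4, 0, 0, 1.221]],
  ],
)

```text
clock: 1.2
eef_pos: [450.9, 229.1, 299.9]
tool_rot: [3.142, -0.0, 1.566]
force: [0.5, 0.0, 0.2]
width: 85.5
gripper_force: 0.0
```

```bash
python3 - <<'E'
from h import *
s=ctrl.read_state();print(s["clock"],s["eef_pos"],s["tool_rot"],s["force"])
w=cam("wrist");cv2.imwrite("pics/w1.png",w["pixels"][:,:,::-1]);np.save("w1.npy",w,allow_pickle=True)
rel(450,-285,250,56.5)
E
```

```text
1.2 [450.90259107 229.07064101 299.93070762] [ 3.14152220e+00 -2.15902679e-04  1.56594209e+00] [0.48947735 0.02319118 0.17420108]
row [-50.58   0.46   5.3 ] [0.0059 0.0034 0.565 ] dist 509.0
```

View pics/w1.png

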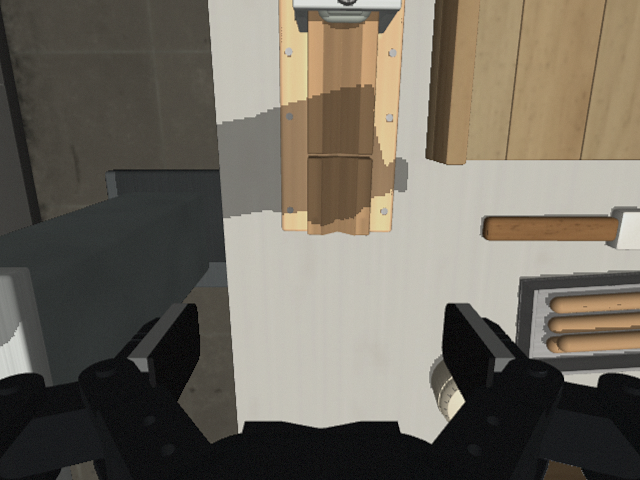

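The wrist view shows the jig's open end: board corners at (282,230) and (393,231), block top corners at (308,235) and (370,235), and the bridge at (347,15). I'll refine the edges row by row and carry on to the dowel.

```bash
python3 - <<'E'
from h import *
w=np.load("w1.npy",allow_pickle=True).item()
g=cv2.cvtColor(w["pixels"],cv2.COLOR_RGB2GRAY).astype(int)
for v in (30,50,75,180,200,225):
    d=np.abs(np.diff(cv2.GaussianBlur(g.astype(np.float32),(3,5),0)[v,270:415]));i=[k+270 for k in range(1,143) if d[k]>5 and d[k]>=d[k-1] and d[k]>=d[k+1]]
    P=[tuple(ray(w,[k+.5,v],12)[0,:2].round(1)) for k in i];Q=[tuple(ray(w,[k+.5,v],42)[0,:2].round(1)) for k in i]
    print(v,[(a,p,q) for a,p,q in zip(i,P,Q)])
print(ray(w,[[282,231],[393,231]],12).round(1),ray(w,[[308,235],[370,235]],42).round(1))
for u in (290,315,362,388):
    d=np.abs(np.diff(g[215:245,u]));print(u,d.argmax()+215.5)
E
```

```text
30 [(277, (np.float64(417.5), np.float64(371.4)), (np.float64(420.4), np.float64(365.2))), (281, (np.float64(420.7), np.float64(371.4)), (np.float64(423.3), np.float64(365.1))), (298, (np.float64(434.3), np.float64(371.3)), (np.float64(435.7), np.float64(365.1))), (307, (np.float64(441.4), np.float64(371.3)), (np.float64(442.3), np.float64(365.0))), (323, (np.float64(454.2), np.float64(371.2)), (np.float64(454.0), np.float64(365.0))), (362, (np.float64(485.2), np.float64(371.1)), (np.float64(482.4), np.float64(364.8))), (377, (np.float64(497.2), np.float64(371.0)), (np.float64(493.4), np.float64(364.8))), (384, (np.float64(502.8), np.float64(371.0)), (np.float64(498.5), np.float64(364.7))), (401, (np.float64(516.3), np.float64(370.9)), (np.float64(510.9), np.float64(364.7))), (403, (np.float64(517.9), np.float64(370.9)), (np.float64(512.3), np.float64(364.7)))]
50 [(278, (np.float64(417.9), np.float64(356.8)), (np.float64(420.7), np.float64(351.7))), (280, (np.float64(419.5), np.float64(356.8)), (np.float64(422.2), np.float64(351.7))), (292, (np.float64(429.1), np.float64(356.7)), (n
[... 3398 characters left out ...]
64(211.8)), (np.float64(450.2), np.float64(218.9))), (323, (np.float64(453.7), np.float64(211.7)), (np.float64(453.5), np.float64(218.9))), (326, (np.float64(456.4), np.float64(211.7)), (np.float64(456.0), np.float64(218.8))), (355, (np.float64(482.5), np.float64(211.6)), (np.float64(479.9), np.float64(218.7))), (369, (np.float64(495.1), np.float64(211.5)), (np.float64(491.4), np.float64(218.7))), (389, (np.float64(513.1), np.float64(211.4)), (np.float64(507.9), np.float64(218.6))), (392, (np.float64(515.8), np.float64(211.4)), (np.float64(510.4), np.float64(218.6)))]
[[416.1 206.4  12. ]
 [516.5 205.9  12. ]] [[440.6 210.4  42. ]
 [492.1 210.1  42. ]]
290 229.5
315 223.5
362 234.5
388 230.5
```

Emit:
send_rows(
  rows=[
    [[-4.5, 0, 0.4, 0, 0, 0], [-9.5, 0, 0.9, 0, 0, 0.03], [-14.4, 0.1, 1.5, 0, 0, 0.1], [-19.3, 0.2, 2.0, 0, 0, 0.17], [-24.2, 0.2, 2.6, 0, 0, 0.24], [-29.1, 0.3, 3.1, 0, 0, 0.31], [-34.0, 0.3, 3.6, 0, 0, 0.38], [-38.9, 0.4, 4.1, 0, 0, 0.45], [-43.8, 0.4, 4.7, 0, 0, 0.51], [-48.0, 0.5, 5.3, 0, 0, 0.565]],
  ],
)

```text
clock: 2.25
eef_pos: [455.0, -251.9, 246.8]
tool_rot: [3.141, 0.0, 1.003]
force: [0.8, 0.0, 0.3]
width: 85.3
gripper_force: 0.0
```

```bash
python3 - <<'E'
from h import *
s=ctrl.read_state();print(s["clock"],s["eef_pos"],s["tool_rot"],s["force"])
w=cam("wrist");cv2.imwrite("pics/w2.png",w["pixels"][:,:,::-1]);np.save("w2.npy",w,allow_pickle=True)
E
```

```text
2.25 [ 454.95020309 -251.90612984  246.76044892] [3.14096637e+00 3.50214933e-04 1.00269416e+00] [0.82486661 0.02349341 0.30902253]
```

View pics/w2.png

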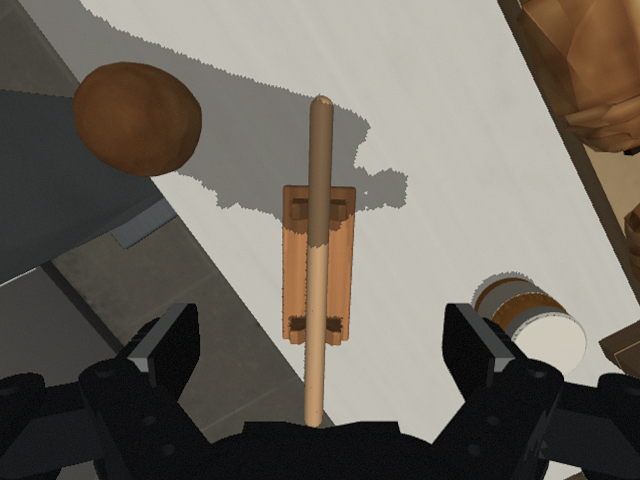

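The wrist view shows the dowel from its front end (321,96) to its rear end (313,427), resting in notches at rows ~210 and ~328. The bun and jar are clear of the rear end.

```bash
python3 - <<'E'
from h import *
w=np.load("w2.npy",allow_pickle=True).item()
A=ray(w,[[321,95.5],[313.2,428]],29);print(A.round(1),np.linalg.norm(A[0]-A[1]))
g=cv2.cvtColor(w["pixels"],cv2.COLOR_RGB2GRAY).astype(np.float32)
c=[]
for v in (120,150,180,260,290,360,380,400):
    d=np.abs(np.diff(cv2.blur(g,(1,5))[v]));m=317
    l=300+d[300:m-3].argmax()+.5;r=m+3+d[m+3:336].argmax()+.5
    c.append([(l+r)/2,v]);print(v,l,r)
P=ray(w,np.array(c),29);f=np.polyfit(P[:,1],P[:,0],1);print(f,np.degrees(np.arctan2(1,f[0])),(P[:,0]-np.polyval(f,P[:,1])).round(1))
ce=(A[0]+A[1])/2;u=np.array([f[0],1])/np.hypot(f[0],1);print("centre",ce,u)
x=np.polyval(f,ce[1]);gr=np.array([x,ce[1]])-80*u;print("grasp",gr)
yaw=np.degrees(np.arctan2(u[1],u[0]));rel(*gr,130,yaw);rel(*gr,29+54+1,yaw)
E
```

```text
[[ 502.7 -178.1   29. ]
 [ 355.5 -396.5   29. ]] 263.41930439486623
120 308.5 332.5
150 308.5 331.5
180 307.5 330.5
260 305.5 328.5
290 305.5 325.5
360 303.5 324.5
380 303.5 323.5
400 304.5 323.5
[  0.67738306 623.43418231] 55.886952649568876 [ 0.   0.2  0.   0.1 -0.6 -0.3 -0.3  0.7]
centre [ 429.11833951 -287.27727924   29.        ] [0.56082755 0.82793264]
grasp [ 383.97121731 -353.51189083]
row [-11.6   -0.84  11.75] [0.0062 0.0067 0.0177] dist 165.0
row [-11.57  -0.87  16.35] [0.0062 0.0067 0.0177] dist 200.0
```

Emit:
send_rows(
  rows=[
    [[-2.9, -0.2, 2.9, 0, 0, 0.005], [-5.8, -0.4, 5.8, 0, 0, 0.01], [-8.7, -0.6, 8.7, 0, 0, 0.018], [-11.6, -0.85, 11.7, 0.003, 0, 0.018], [-11.6, -0.85, 13.2, 0.006, 0.006, 0.018], [-11.6, -0.87, 14.8, 0.006, 0.006, 0.018], [-11.6, -0.87, 16.3, 0.006, 0.006, 0.018], [-11.6, -0.87, 16.35, 0.006, 0.006, 0.018], [-11.6, -0.87, 16.35, 0.006, 0.006, 0.018]],
  ],
)

```text
clock: 3.2
eef_pos: [386.2, -342.1, 83.5]
tool_rot: [-3.135, -0.006, 0.989]
force: [-0.5, -0.9, 0.0]
width: 85.4
gripper_force: 0.0
```

```bash
python3 - <<'E'
from h import *
gr=np.array([383.97,-353.51]);rel(*gr,84,55.9)
s=ctrl.read_state();print(s["force"])
w=cam("wrist");cv2.imwrite("pics/w3.png",w["pixels"][:,:,::-1])
E
```

```text
row [-1.08  0.44 -0.06] [-0.0065 -0.0064  0.0131] dist 12.0
[-0.51253972 -0.88775707  0.03208029]
```

View pics/w3.png

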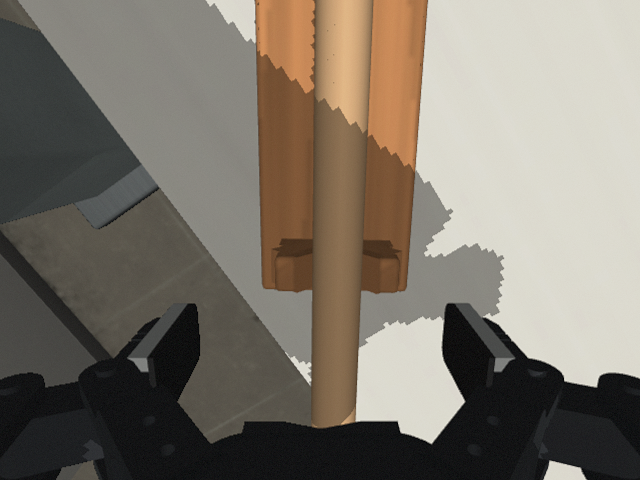

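The dowel passes between the open fingers, slightly right of centre (column 336 against 320). I'll correct by +4 mm in y and −10 mm in x, then close.

Emit:
send_rows(
  rows=[
    [[-0.5, 0.2, 0, -0.003, -0.003, 0.006], [-1.1, 0.44, 0, -0.006, -0.006, 0.013], [-1.1, 0.44, 0, -0.006, -0.006, 0.013], [-1.1, 0.44, 0, -0.006, -0.006, 0.013]],
  ],
)

```text
clock: 3.65
eef_pos: [383.4, -354.6, 83.6]
tool_rot: [3.141, 0.0, 0.974]
force: [-0.1, -0.3, 0.1]
width: 85.5
gripper_force: 0.0
```

```bash
python3 - <<'E'
from h import *
rel(383.97,-353.51,84,55.9)
E
```

```text
row [ 0.12 -0.01 -0.04] [ 0.0004  0.0003 -0.0014] dist 1.0
```

Emit:
send_rows(
  rows=[
    [[0, 0, 0, 0, 0, 0], [0, 0, 0, 0, 0, 0], [0, 0, 0, 0, 0, 0], [0, 0, 0, 0, 0, 0], [0, 0, 0, 0, 0, 0], [0, 0, 0, 0, 0, 0], [0, 0, 0, 0, 0, 0], [0, 0, 0, 0, 0, 0], [0, 0, 0, 0, 0, 0], [0, 0, 0, 0, 0, 0]],
  ],
  grip=255,
)

```text
clock: 4.65
eef_pos: [383.5, -354.2, 83.3]
tool_rot: [-3.142, 0.0, 0.975]
force: [-0.1, -0.5, 2.2]
width: 14.2
gripper_force: 58.4
```

Emit:
send_rows(
  rows=[
    [[0, 0, -0.5, 0, 0, 0], [0, 0, -1.5, 0, 0, 0], [0, 0, -3, 0, 0, 0], [0, 0, -5, 0, 0, 0], [0, 0, -8, 0, 0, 0], [0, 0, -11, 0, 0, 0], [0, 0, -12, 0, 0, 0], [0, 0, -12, 0, 0, 0], [0, 0, -12, 0, 0, 0]],
  ],
)

```text
clock: 5.55
eef_pos: [383.3, -353.7, 202.9]
tool_rot: [-3.141, -0.0, 0.975]
force: [-1.0, 0.1, -0.5]
width: 14.3
gripper_force: 58.5
```

```bash
python3 - <<'E'
from h import *
s=ctrl.read_state();print(s["clock"],s["eef_pos"],s["force"],s["torque"],s["width"])
rel(464.7,140,200,89.1)
E
```

```text
5.55 [ 383.28705635 -353.71893764  202.89612163] [-1.01345009  0.1408     -0.45172116] [-0.02308384  0.06857544 -0.01311214] 14.294736315611098
row [ 45.44 -20.96   0.32] [-8.0e-04 -5.0e-04 -5.8e-01] dist 500.0
```

Emit:
send_rows(
  rows=[
    [[1.5, -0.7, 0, 0, 0, -0.02], [4.5, -2.1, 0, 0, 0, -0.06], [8.0, -3.7, 0, 0, 0, -0.1], [11.5, -5.3, 0, 0, 0, -0.15], [15.0, -6.9, 0, 0, 0, -0.19], [18.5, -8.5, 0.1, 0, 0, -0.24], [22.0, -10.1, 0.1, 0, 0, -0.28], [25.5, -11.8, 0.1, 0, 0, -0.33], [29.0, -13.4, 0.2, 0, 0, -0.37], [31.0, -14.3, 0.2, 0, 0, -0.4]],
  ],
)

```text
clock: 6.55
eef_pos: [437.8, -13.0, 200.1]
tool_rot: [-3.137, -0.001, 1.382]
force: [1.0, -0.3, -0.2]
width: 14.3
gripper_force: 58.5
```

```bash
python3 - <<'E'
from h import *
rel(464.7,140,200,89.1)
E
```

```text
row [15.53 -0.23  0.02] [-0.0041 -0.0014 -0.1733] dist 155.0
```

Emit:
send_rows(
  rows=[
    [[3, 0, 0, 0, 0, -0.03], [6.5, -0.1, 0, 0, 0, -0.07], [10, -0.15, 0, 0, 0, -0.11], [13.5, -0.2, 0, 0, 0, -0.15], [15.2, -0.2, 0, 0, 0, -0.17], [15.2, -0.2, 0, 0, 0, -0.175], [15.2, -0.2, 0, 0, 0, -0.175], [15.2, -0.2, 0, 0, 0, -0.175]],
  ],
)

```text
clock: 7.35
eef_pos: [466.2, 130.2, 201.1]
tool_rot: [-3.14, 0.001, 1.547]
force: [0.0, -0.7, -0.3]
width: 13.8
gripper_force: 58.5
```

```bash
python3 - <<'E'
from h import *
s=ctrl.read_state();print(s["clock"],s["eef_pos"],s["tool_rot"],s["force"])
w=cam("wrist");cv2.imwrite("pics/w4.png",w["pixels"][:,:,::-1]);np.save("w4.npy",w,allow_pickle=True)
rel(464.7,144,200,89.1)
E
```

```text
7.35 [466.20596396 130.17590111 201.0812907 ] [-3.14040109e+00  1.23226898e-03  1.54690171e+00] [ 0.04697699 -0.68657576 -0.34273067]
row [ 1.38 -0.2   0.12] [-0.0009  0.001  -0.0084] dist 14.0
```

View pics/w4.png

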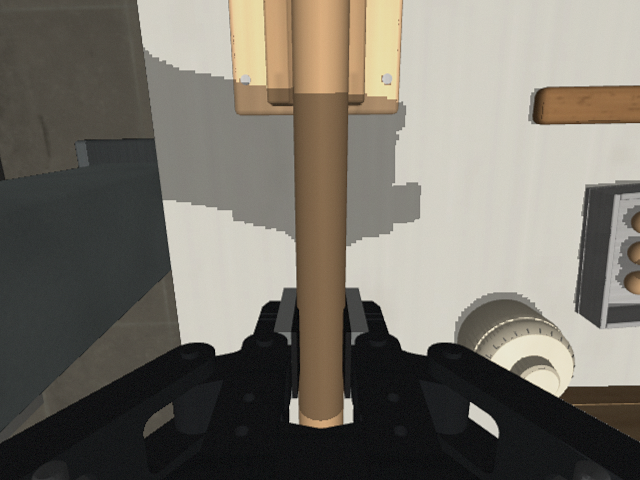

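The dowel is firmly held and lines up over the groove. Its rear end is at (320,425) and the timer is at (515,350). I'll check the dowel's direction and tilt, and the clearance.

```bash
python3 - <<'E'
from h import *
w=np.load("w4.npy",allow_pickle=True).item()
g=cv2.cvtColor(w["pixels"],cv2.COLOR_RGB2GRAY).astype(np.float32);z=147
for v in (10,50,80,140,180,270):
    d=np.abs(np.diff(cv2.blur(g,(1,5))[v]));l=285+d[285:312].argmax()+.5;r=330+d[330:356].argmax()+.5
    a=ray(w,[[l,v],[r,v]],z);print(v,l,r,a.mean(0).round(1),(a[1]-a[0])[0].round(2))
print(ray(w,[320,426],z),ray(w,[[545,375],[520,375],[485,365]],58))
t=cam("top");print(proj(t,[[465,350,147],[465,355,147]]))
cv2.imwrite("pics/t2.png",cv2.resize(t["pixels"][230:310,170:310],None,fx=5.5,fy=5.5,interpolation=cv2.INTER_CUBIC)[:,:,::-1])
E
```

```text
10 290.5 349.5 [468.8 228.4 147. ] 16.06
50 291.5 348.5 [468.5 218.4 147. ] 15.89
80 291.5 348.5 [468.3 210.5 147. ] 16.18
140 293.5 347.5 [468.1 194.  147. ] 15.91
180 293.5 346.5 [467.6 182.2 147. ] 16.03
270 295.5 345.5 [467.1 153.4 147. ] 16.06
[[465.44241155  93.84706869 147.        ]] [[598.08428954  52.12994027  58.        ]
 [583.22057149  52.47219997  58.        ]
 [561.84245698  59.72030808  58.        ]]
[[225.28398672 270.88156348]
 [223.48874787 270.89458896]]
```

View pics/t2.png

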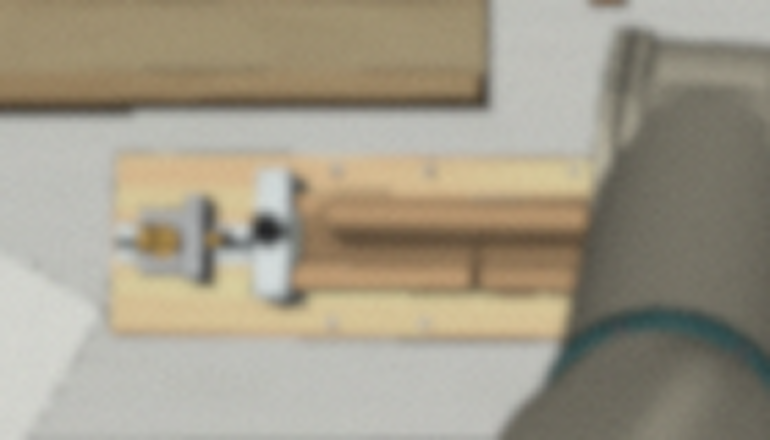

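The dowel's apparent width is 16.0 mm at the expected height, so it is level. In the top view the front end is about 37–39 mm short of the bridge centre, so I'll move 15 mm forward and 2 mm in −x, then descend.

Emit:
send_rows(
  rows=[
    [[0.7, -0.1, 0, 0, 0, -0.004], [1.53, -0.2, 0, 0, 0, -0.0084], [1.53, -0.2, 1.5, 0, 0, -0.0084], [1.53, -0.2, 3.5, 0, 0, -0.0084], [1.53, -0.2, 6, 0, 0, -0.0084], [1.53, -0.2, 8, 0, 0, -0.0084], [1.53, -0.2, 9, 0, 0, -0.0084], [1.53, -0.2, 9, 0, 0, -0.0084], [1.53, -0.2, 9, 0, 0, -0.0084], [1.53, -0.2, 9, 0, 0, -0.0084]],
  ],
)

```text
clock: 8.45
eef_pos: [465.7, 147.6, 112.2]
tool_rot: [3.14, -0.001, 1.558]
force: [0.8, -0.2, -0.1]
width: 13.6
gripper_force: 58.5
```

```bash
python3 - <<'E'
from h import *
s=ctrl.read_state();print(s["clock"],s["eef_pos"],s["tool_rot"],s["force"])
w=cam("wrist")
rel(464.6,145.5,96,89.1)
for z in (58,):
  g=cv2.cvtColor(w["pixels"],cv2.COLOR_RGB2GRAY).astype(np.float32)
  for v in (10,80,140,270):
    d=np.abs(np.diff(cv2.blur(g,(1,5))[v]));l=285+d[285:312].argmax()+.5;r=330+d[330:356].argmax()+.5
    print(v,l,r,ray(w,[(l+r)/2,v],s["eef_pos"][2]-54.3).round(1))
t=cam("top");s1=t["pixels"]
cv2.imwrite("pics/t3.png",np.hstack([cv2.resize(s1[240:300,190:265],None,fx=5.3,fy=5.3,interpolation=cv2.INTER_CUBIC),cv2.resize(w["pixels"][:240,200:500],(398,318))])[:,:,::-1])
E
```

```text
8.45 [465.67520234 147.62024598 112.17206425] [ 3.14001976e+00 -5.48186110e-04  1.55817783e+00] [ 0.79206683 -0.19719598 -0.09284143]
row [-0.22 -0.1   1.62] [ 0.0015 -0.0006  0.0032] dist 16.0
10 290.5 349.5 [[467.3 246.   57.9]]
80 291.5 348.5 [[467.  228.1  57.9]]
140 292.5 347.5 [[466.8 211.5  57.9]]
270 295.5 345.5 [[466.4 170.8  57.9]]
```

View pics/t3.png

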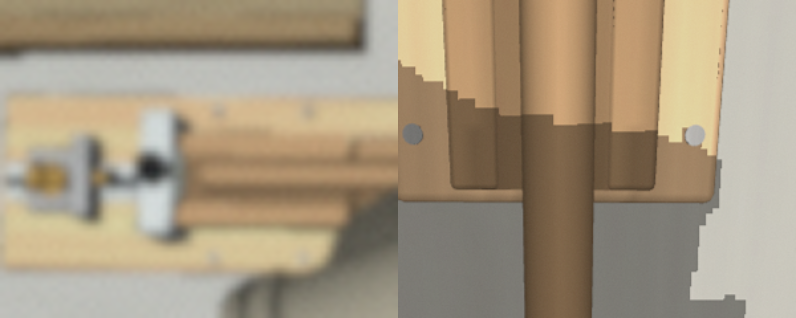

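The dowel is centred in the groove mouth (right half). In the top view its front end is at about crop column 190, near the bridge (140–180). I'll check the gap numerically.

```bash
python3 - <<'E'
from h import *
t=cam("top");s=cam("scene")
for n,im in (("top",t),("scene",s)):
  for dz,name in ((58,"axis"),):
    for off in (0,):
      ys=np.arange(330,392,3.);P=np.c_[465.9+.0155*(ys-219)+0.5,ys,np.full(len(ys),64.)]
      uv=proj(im,P)
      print(n,[(int(y),*[int(c) for c in cv2.getRectSubPix(im["pixels"],(1,1),(float(a),float(b)))[0,0]]) for y,(a,b) in zip(ys,uv)])
print(ray(t,[[226.8,272]],62),ray(t,[[190+140/5.3,273],[190+180/5.3,273]],85), ray(t,[[190+140/5.3,273],[190+180/5.3,273]],75))
E
```

```text
top [(330, 176, 143, 108), (333, 177, 144, 109), (336, 177, 144, 108), (339, 176, 143, 107), (342, 175, 143, 107), (345, 176, 144, 107), (348, 175, 144, 107), (351, 173, 142, 106), (354, 167, 137, 103), (357, 154, 126, 95), (360, 141, 116, 87), (363, 130, 110, 87), (366, 123, 114, 99), (369, 120, 121, 112), (372, 115, 119, 115), (375, 106, 109, 108), (378, 86, 89, 88), (381, 61, 63, 65), (384, 53, 55, 55), (387, 58, 60, 60), (390, 84, 87, 86)]
scene [(330, 226, 170, 112), (333, 224, 170, 113), (336, 225, 171, 114), (339, 225, 170, 113), (342, 225, 170, 113), (345, 225, 171, 113), (348, 225, 173, 113), (351, 225, 172, 115), (354, 226, 170, 115), (357, 215, 166, 118), (360, 194, 163, 130), (363, 184, 169, 152), (366, 194, 188, 176), (369, 206, 205, 196), (372, 185, 185, 176), (375, 162, 161, 152), (378, 154, 152, 145), (381, 140, 137, 133), (384, 130, 127, 123), (387, 118, 114, 109), (390, 107, 102, 98)]
[[469.98926218 359.13162369  62.        ]] [[465.10463093 385.43248889  85.        ]
 [464.94548387 363.65031746  85.        ]] [[466.04799197 387.18038862  75.        ]
 [465.88793546 365.27374282  75.        ]]
```

The front end is at y≈358, about 17–19 mm short of the shoe. I'll move back 3 mm and lower.

Emit:
send_rows(
  rows=[
    [[-0.3, -0.1, 0.3, 0, 0, 0.003], [-0.3, -0.1, 0.6, 0, 0, 0.003], [-0.3, -0.1, 0.9, 0, 0, 0.003], [-0.3, -0.1, 1.2, 0, 0, 0.003], [-0.3, -0.1, 1.4, 0, 0, 0.003], [-0.3, -0.1, 1.5, 0, 0, 0.003], [-0.3, -0.1, 1.6, 0, 0, 0.003], [-0.3, -0.1, 1.6, 0, 0, 0.003], [-0.3, -0.1, 1.6, 0, 0, 0.003]],
  ],
)

```text
clock: 9.55
eef_pos: [464.0, 144.4, 95.3]
tool_rot: [-3.141, 0.0, 1.555]
force: [-0.2, 0.6, 0.5]
width: 14.7
gripper_force: 58.5
```

Lower the last bit, watching for contact.

Emit:
send_rows(
  rows=[
    [[0, 0, 0.05, 0, 0, 0], [0, 0, 0.1, 0, 0, 0], [0, 0, 0.1, 0, 0, 0], [0, 0, 0.1, 0, 0, 0]],
  ],
)

```text
clock: 9.95
eef_pos: [464.1, 144.4, 94.3]
tool_rot: [-3.142, -0.0, 1.555]
force: [0.4, 0.4, -1.1]
width: 14.2
gripper_force: 58.5
```

Emit:
send_rows(
  rows=[
    [[0, 0, 0.05, 0, 0, 0], [0, 0, 0.1, 0, 0, 0], [0, 0, 0.1, 0, 0, 0]],
  ],
)

```text
clock: 10.25
eef_pos: [464.1, 144.4, 93.3]
tool_rot: [3.142, -0.0, 1.555]
force: [0.3, -0.5, 2.0]
width: 14.0
gripper_force: 58.6
```

Emit:
send_rows(
  rows=[
    [[0, 0, 0, 0, 0, 0], [0, 0, 0, 0, 0, 0], [0, 0, 0, 0, 0, 0], [0, 0, 0, 0, 0, 0], [0, 0, 0, 0, 0, 0], [0, 0, 0, 0, 0, 0]],
  ],
  grip=140,
)

```text
clock: 10.85
eef_pos: [464.0, 144.4, 93.3]
tool_rot: [-3.141, 0.0, 1.555]
force: [0.4, 0.1, 0.6]
width: 38.4
gripper_force: 0.0
```

```bash
python3 - <<'E'
from h import *
t=cam("top");s=cam("scene");w=cam("wrist");q=ctrl.read_state();print(q["width"],q["force"],q["eef_pos"])
for n,im in (("top",t),("scene",s)):
      ys=np.arange(336,372,3.);P=np.c_[465.9+.0155*(ys-219)+0.5,ys,np.full(len(ys),46.)]
      print(n,[(int(y),*[int(c) for c in cv2.getRectSubPix(im["pixels"],(1,1),(float(a),float(b)))[0,0]]) for y,(a,b) in zip(ys,proj(im,P))])
g=cv2.cvtColor(w["pixels"],cv2.COLOR_RGB2GRAY).astype(np.float32)
for v in (10,80,140,270):
    d=np.abs(np.diff(cv2.blur(g,(1,5))[v]));l=280+d[280:312].argmax()+.5;r=330+d[330:362].argmax()+.5
    a=ray(w,[[l,v],[r,v]],40);print(v,l,r,a.mean(0).round(1),(a[1]-a[0])[0].round(2))
E
```

```text
38.77997438986969 [ 0.64310638 -0.21819047  0.84072589] [464.02867077 144.4165119   93.27916774]
top [(336, 178, 145, 108), (339, 178, 146, 108), (342, 179, 146, 109), (345, 178, 145, 109), (348, 176, 144, 108), (351, 170, 139, 104), (354, 157, 129, 95), (357, 143, 117, 87), (360, 140, 114, 86), (363, 138, 113, 86), (366, 132, 111, 89), (369, 124, 115, 101)]
scene [(336, 225, 173, 115), (339, 226, 172, 115), (342, 226, 173, 115), (345, 225, 172, 114), (348, 226, 172, 114), (351, 226, 172, 115), (354, 226, 174, 115), (357, 223, 172, 113), (360, 184, 138, 92), (363, 149, 111, 76), (366, 134, 100, 70), (369, 129, 95, 66)]
10 291.5 350.5 [466.1 242.5  40. ] 15.97
80 289.5 349.5 [465.4 224.8  40. ] 16.94
140 293.5 347.5 [465.4 208.3  40. ] 15.82
270 295.5 345.5 [464.8 168.   40. ] 15.97
```

The dowel is seated in the groove, axis at z 40 with the front end at y≈356–358. Next I rise, go back behind its rear end and close.

Emit:
send_rows(
  rows=[
    [[0, 0, -0.5, 0, 0, 0], [0, 0, -2, 0, 0, 0], [0, 0, -4.5, 0, 0, 0], [0, 0, -7, 0, 0, 0], [-2, 0, -7, 0, 0, 0], [-5, 0.1, -7, 0, 0, 0], [-7.2, 0.1, -7, 0, 0, 0], [-7.2, 0.1, -7, 0, 0, 0], [-7.2, 0.1, -7, 0, 0, 0]],
  ],
  grip=120,
)

```text
clock: 11.9
eef_pos: [464.0, 72.4, 163.6]
tool_rot: [3.142, -0.0, 1.554]
force: [0.5, 0.2, 0.2]
width: 45.0
gripper_force: 0.0
```

Emit:
send_rows(
  rows=[
    [[0, 0, 0, 0, 0, 0], [0, 0, 0, 0, 0, 0], [0, 0, 1.5, 0, 0, 0], [0, 0, 3, 0, 0, 0], [0, 0, 4.5, 0, 0, 0], [0, 0, 5.6, 0, 0, 0], [0, 0, 6.2, 0, 0, 0], [0, 0, 6.2, 0, 0, 0], [0, 0, 6.2, 0, 0, 0], [0, 0, 6.2, 0, 0, 0]],
  ],
  grip=255,
)

```text
clock: 12.9
eef_pos: [464.2, 72.5, 101.8]
tool_rot: [3.141, -0.0, 1.555]
force: [0.0, -0.6, 0.1]
width: -0.0
gripper_force: 0.0
```

```bash
python3 - <<'E'
from h import *
f=[]
w=cam("wrist");cv2.imwrite("pics/w5.png",w["pixels"][:,:,::-1])
for i in range(1):
    s=ctrl.read_state();print(s["clock"],s["eef_pos"],s["tool_rot"],s["force"],s["width"])
x0=s["eef_pos"];rel(463.8,x0[1],100,89.1)
hsv=w["pixels"].astype(int);c=[(v,*hsv[v,320]) for v in range(150,440,12)];print(c)
print(proj(w,[[463.8,96,40],[463.8,98,40],[463.8,85,40]]))
E
```

```text
12.95 [464.21680502  72.47290324 101.78957328] [ 3.14075730e+00 -1.63599810e-04  1.55528998e+00] [ 0.55320207  0.89222212 -0.02668523] 0.05142770883125661
row [-0.   -0.04  0.18] [ 0.0008 -0.0002  0.0002] dist 2.0
[(150, np.int64(122), np.int64(97), np.int64(72)), (162, np.int64(123), np.int64(99), np.int64(71)), (174, np.int64(123), np.int64(100), np.int64(72)), (186, np.int64(124), np.int64(100), np.int64(73)), (198, np.int64(123), np.int64(99), np.int64(71)), (210, np.int64(122), np.int64(98), np.int64(72)), (222, np.int64(122), np.int64(96), np.int64(71)), (234, np.int64(122), np.int64(98), np.int64(71)), (246, np.int64(119), np.int64(96), np.int64(70)), (258, np.int64(91), np.int64(73), np.int64(52)), (270, np.int64(120), np.int64(117), np.int64(111)), (282, np.int64(122), np.int64(120), np.int64(115)), (294, np.int64(11), np.int64(14), np.int64(10)), (306, np.int64(7), np.int64(9), np.int64(12)), (318, np.int64(16), np.int64(17), np.int64(20)), (330, np.int64(10), np.int64(8), np.int64(7)), (342, np.int64(34), np.int64(32), np.int64(34)), (354, np.int64(28), np.int64(27), np.int64(31)), (366, np.int64(28), np.int64(30), np.int64(29)), (378, np.int64(25), np.int64(24), np.int64(27)), (390, np.int64(29), np.int64(28), np.int64(30)), (402, np.int64(194), np.int64(192), np.int64(181)), (414, np.int64(194), np.int64(192), np.int64(181)), (426, np.int64(199), np.int64(196), np.int64(186)), (438, np.int64(13), np.int64(20), np.int64(19))]
[[316.98132598 261.69362899]
 [316.87346201 256.07718258]
 [317.56007219 291.82878182]]
```

The rear end shows at row ≈262, so y≈96, as predicted. The tip cannot be short of front y≈390, so I can push smoothly up to front ≈384.

Emit:
send_rows(
  rows=[
    [[0.3, 0, 0.1, 0, 0, 0], [0.6, -0.04, 0.18, 0, 0, 0], [0.9, -0.04, 0.18, 0, 0, 0], [1.1, -0.04, 0.18, 0, 0, 0], [1.3, -0.04, 0.18, 0, 0, 0], [1.5, -0.04, 0.18, 0, 0, 0], [1.7, -0.04, 0.18, 0, 0, 0], [1.9, -0.04, 0.18, 0, 0, 0], [2.1, -0.04, 0.18, 0, 0, 0], [2.2, -0.04, 0.18, 0, 0, 0]],
  ],
)

```text
clock: 13.95
eef_pos: [463.8, 94.6, 99.5]
tool_rot: [-3.141, -0.0, 1.555]
force: [0.3, -1.3, -0.0]
width: 0.2
gripper_force: 0.2
```

Emit:
send_rows(
  rows=[
    [[0.2, 0, 0, 0, 0, 0], [0.4, 0, 0, 0, 0, 0], [0.6, 0, 0, 0, 0, 0], [0.8, 0, 0, 0, 0, 0], [1.0, 0, 0, 0, 0, 0], [1.2, 0, 0, 0, 0, 0], [1.4, 0, 0, 0, 0, 0], [1.6, 0, 0, 0, 0, 0], [1.7, 0, 0, 0, 0, 0], [1.8, 0, 0, 0, 0, 0]],
  ],
)

```text
clock: 14.95
eef_pos: [464.1, 110.2, 99.5]
tool_rot: [3.141, 0.003, 1.553]
force: [-0.2, -7.0, 2.0]
width: 0.2
gripper_force: 3.6
```

```bash
cat >> h.py <<'E'
def favg(n=6):
    F=[];P=[]
    for i in range(n):
        ctrl.get_image("top");s=ctrl.read_state();F.append(s["force"]);P.append(s["eef_pos"])
    F=np.array(F);print("t",round(s["clock"],2),"pos",np.mean(P,0).round(2),"F",F.mean(0).round(2),"sd",F.std(0).round(2))
E
python3 - <<'E'
from h import *
favg()
t=cam("top");s=cam("scene")
for im,n in ((t,"top"),(s,"scene")):
    c=proj(im,[[468.5,395,45]])[0];x,y=int(c[0])-21,int(c[1])-20
    print(n,x,y);b=cv2.resize(im["pixels"][y:y+40,x:x+42],None,fx=9.5,fy=9.5,interpolation=cv2.INTER_CUBIC)
    for Y in (370,380,390,400,410,420):
        p=(proj(im,[[465.9+.0155*(Y-219),Y,40]])[0]-[x,y]+.5)*9.5;print(Y,p.round());cv2.circle(b,tuple(int(q) for q in p),2,(0,0,255),-1)
    if n=="top":a=b
cv2.imwrite("pics/z.png",np.hstack([a,b])[:,:,::-1])
E
```

```text
t 15.25 pos [464.09 110.57  99.49] F [-0.3  -5.27  1.57] sd [0.51 0.51 0.3 ]
top 194 253
370 [292. 198.]
380 [260. 197.]
390 [228. 197.]
400 [196. 197.]
410 [164. 197.]
420 [132. 196.]
scene 226 170
370 [238. 248.]
380 [227. 234.]
390 [216. 220.]
400 [206. 205.]
410 [195. 191.]
420 [184. 178.]
```

View pics/z.png

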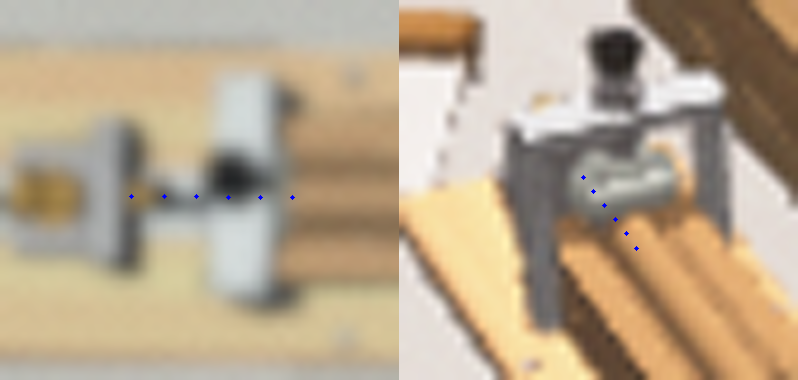

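The top view (left) shows the stop plate face at column ≈137 (y≈416) and the screw with its dark tip from about 145 to 180 (tip y≈402–410). The shoe sits over the dowel, and drag is about 5–7 N. I'll advance 12 mm at 1.2 mm per row and measure the drag.

Emit:
send_rows(
  rows=[
    [[0.12, 0, 0, 0, 0, 0], [0.24, 0, 0, 0, 0, 0], [0.36, 0, 0, 0, 0, 0], [0.48, 0, 0, 0, 0, 0], [0.6, 0, 0, 0, 0, 0], [0.72, 0, 0, 0, 0, 0], [0.84, 0, 0, 0, 0, 0], [0.96, 0, 0, 0, 0, 0], [1.08, 0, 0, 0, 0, 0], [1.2, 0, 0, 0, 0, 0]],
  ],
)

```text
clock: 16.35
eef_pos: [464.3, 122.3, 99.5]
tool_rot: [3.142, 0.003, 1.553]
force: [-0.5, -6.5, 1.3]
width: 0.1
gripper_force: 3.2
```

```bash
python3 - <<'E'
from h import *
favg()
t=cam("top")
ys=np.arange(384,424,2.);P=np.c_[465.9+.0155*(ys-219),ys,np.full(len(ys),44.)]
print([(int(y),*[int(c) for c in cv2.getRectSubPix(t["pixels"],(1,1),(float(a),float(b)))[0,0]]) for y,(a,b) in zip(ys,proj(t,P))])
E
```

```text
t 16.65 pos [464.3  122.7   99.49] F [ 0.1  -4.97  1.35] sd [0.58 0.45 0.33]
[(384, 94, 98, 99), (386, 82, 86, 86), (388, 76, 80, 79), (390, 84, 87, 88), (392, 92, 96, 96), (394, 102, 105, 105), (396, 113, 118, 117), (398, 126, 131, 131), (400, 139, 144, 145), (402, 142, 147, 147), (404, 136, 140, 140), (406, 124, 128, 126), (408, 108, 109, 105), (410, 109, 103, 92), (412, 117, 105, 84), (414, 131, 114, 84), (416, 138, 118, 83), (418, 138, 119, 85), (420, 131, 118, 93), (422, 135, 129, 116)]
```

Drag is steady at about 5 N held and 6.5 N moving. From here I use steps of 1.2 mm or less, which can press the tip with 7 N at most, and look at the force after each.

Emit:
send_rows(
  rows=[
    [[0.03, 0, 0, 0, 0, 0], [0.06, 0, 0, 0, 0, 0], [0.09, 0, 0, 0, 0, 0], [0.12, 0, 0, 0, 0, 0], [0.12, 0, 0, 0, 0, 0], [0.12, 0, 0, 0, 0, 0]],
  ],
)

```text
clock: 17.3
eef_pos: [464.3, 123.6, 99.5]
tool_rot: [-3.142, 0.002, 1.553]
force: [0.2, -6.7, 1.0]
width: -0.3
gripper_force: 3.0
```

Emit:
send_rows(
  rows=[
    [[0.03, 0, 0, 0, 0, 0], [0.06, 0, 0, 0, 0, 0], [0.09, 0, 0, 0, 0, 0], [0.12, 0, 0, 0, 0, 0], [0.12, 0, 0, 0, 0, 0], [0.12, 0, 0, 0, 0, 0]],
  ],
)

```text
clock: 17.9
eef_pos: [464.3, 124.8, 99.5]
tool_rot: [3.142, 0.002, 1.553]
force: [-0.6, -5.9, 0.9]
width: 0.1
gripper_force: 3.0
```

Emit:
send_rows(
  rows=[
    [[0.03, 0, 0, 0, 0, 0], [0.06, 0, 0, 0, 0, 0], [0.09, 0, 0, 0, 0, 0], [0.12, 0, 0, 0, 0, 0], [0.12, 0, 0, 0, 0, 0], [0.12, 0, 0, 0, 0, 0]],
  ],
)

```text
clock: 18.5
eef_pos: [464.4, 126.0, 99.5]
tool_rot: [3.142, 0.002, 1.553]
force: [-0.1, -5.9, 1.2]
width: -0.1
gripper_force: 3.0
```

Emit:
send_rows(
  rows=[
    [[0.03, 0, 0, 0, 0, 0], [0.06, 0, 0, 0, 0, 0], [0.09, 0, 0, 0, 0, 0], [0.12, 0, 0, 0, 0, 0], [0.12, 0, 0, 0, 0, 0], [0.12, 0, 0, 0, 0, 0]],
  ],
)

```text
clock: 19.1
eef_pos: [464.4, 127.2, 99.5]
tool_rot: [3.142, 0.002, 1.553]
force: [0.4, -6.1, 0.7]
width: 0.3
gripper_force: 3.0
```

```bash
cat >> h.py <<'E'
def prof():
    t=ctrl.get_image("top");ys=np.arange(384,424,2.)
    P=np.c_[465.9+.0155*(ys-219),ys,np.full(len(ys),44.)]
    print([(int(y),*[int(c) for c in cv2.getRectSubPix(t["pixels"],(1,1),(float(a),float(b)))[0,0]]) for y,(a,b) in zip(ys,proj(t,P))])
E
python3 - <<'E'
from h import *
favg(4);prof()
E
```

```text
t 19.3 pos [464.36 127.16  99.48] F [-0.16 -6.37  1.22] sd [0.15 0.39 0.45]
[(384, 95, 98, 98), (386, 84, 87, 88), (388, 79, 82, 82), (390, 88, 91, 90), (392, 97, 98, 97), (394, 106, 106, 103), (396, 116, 114, 111), (398, 127, 125, 122), (400, 136, 137, 135), (402, 139, 142, 141), (404, 133, 136, 135), (406, 122, 125, 123), (408, 107, 107, 103), (410, 107, 102, 90), (412, 116, 105, 82), (414, 132, 115, 83), (416, 136, 116, 81), (418, 135, 115, 81), (420, 130, 116, 91), (422, 135, 128, 115)]
```

Emit:
send_rows(
  rows=[
    [[0.03, 0, 0, 0, 0, 0], [0.06, 0, 0, 0, 0, 0], [0.09, 0, 0, 0, 0, 0], [0.12, 0, 0, 0, 0, 0], [0.12, 0, 0, 0, 0, 0], [0.12, 0, 0, 0, 0, 0]],
  ],
)

```text
clock: 19.95
eef_pos: [464.4, 128.3, 99.5]
tool_rot: [-3.142, 0.002, 1.553]
force: [0.6, -6.0, 1.9]
width: 0.0
gripper_force: 3.0
```

Emit:
send_rows(
  rows=[
    [[0.03, 0, 0, 0, 0, 0], [0.06, 0, 0, 0, 0, 0], [0.09, 0, 0, 0, 0, 0], [0.12, 0, 0, 0, 0, 0], [0.12, 0, 0, 0, 0, 0], [0.12, 0, 0, 0, 0, 0]],
  ],
)

```text
clock: 20.55
eef_pos: [464.4, 129.6, 99.5]
tool_rot: [-3.142, 0.002, 1.553]
force: [-0.9, -5.8, 0.3]
width: 0.3
gripper_force: 3.0
```

Emit:
send_rows(
  rows=[
    [[0.03, 0, 0, 0, 0, 0], [0.06, 0, 0, 0, 0, 0], [0.09, 0, 0, 0, 0, 0], [0.12, 0, 0, 0, 0, 0], [0.12, 0, 0, 0, 0, 0], [0.12, 0, 0, 0, 0, 0]],
  ],
)

```text
clock: 21.15
eef_pos: [464.4, 130.8, 99.5]
tool_rot: [-3.142, 0.002, 1.553]
force: [0.0, -4.8, 1.8]
width: -0.1
gripper_force: 3.0
```

Emit:
send_rows(
  rows=[
    [[0.03, 0, 0, 0, 0, 0], [0.06, 0, 0, 0, 0, 0], [0.09, 0, 0, 0, 0, 0], [0.12, 0, 0, 0, 0, 0], [0.12, 0, 0, 0, 0, 0], [0.12, 0, 0, 0, 0, 0]],
  ],
)

```text
clock: 21.75
eef_pos: [464.4, 132.0, 99.5]
tool_rot: [-3.142, 0.002, 1.553]
force: [0.4, -5.8, 1.7]
width: -0.2
gripper_force: 3.0
```

Emit:
send_rows(
  rows=[
    [[0.03, 0, 0, 0, 0, 0], [0.06, 0, 0, 0, 0, 0], [0.09, 0, 0, 0, 0, 0], [0.12, 0, 0, 0, 0, 0], [0.12, 0, 0, 0, 0, 0], [0.12, 0, 0, 0, 0, 0]],
  ],
)

```text
clock: 22.35
eef_pos: [464.4, 133.1, 99.5]
tool_rot: [-3.142, 0.003, 1.553]
force: [-0.3, -6.3, 2.1]
width: -0.2
gripper_force: 3.1
```

```bash
python3 - <<'E'
from h import *
favg(4);prof()
E
```

```text
t 22.55 pos [464.46 133.13  99.49] F [ 0.03 -5.74  1.25] sd [0.55 0.42 0.34]
[(384, 94, 98, 97), (386, 83, 86, 87), (388, 79, 81, 82), (390, 88, 89, 88), (392, 101, 99, 93), (394, 117, 108, 97), (396, 131, 114, 96), (398, 142, 121, 98), (400, 149, 127, 102), (402, 147, 130, 109), (404, 134, 123, 109), (406, 117, 111, 103), (408, 104, 100, 93), (410, 107, 100, 87), (412, 118, 106, 84), (414, 132, 116, 85), (416, 137, 118, 83), (418, 137, 117, 83), (420, 130, 117, 93), (422, 136, 129, 116)]
```

The top profile shows the dowel front at y≈404, close to the dark tip at about 407. Drag is still about 5.8 N.

Emit:
send_rows(
  rows=[
    [[0.02, 0, 0, 0, 0, 0], [0.04, 0, 0, 0, 0, 0], [0.06, 0, 0, 0, 0, 0], [0.08, 0, 0, 0, 0, 0], [0.08, 0, 0, 0, 0, 0], [0.08, 0, 0, 0, 0, 0]],
  ],
)

```text
clock: 23.2
eef_pos: [464.5, 133.9, 99.5]
tool_rot: [3.142, 0.002, 1.553]
force: [-0.0, -5.8, 1.3]
width: 0.4
gripper_force: 3.1
```

Emit:
send_rows(
  rows=[
    [[0.02, 0, 0, 0, 0, 0], [0.04, 0, 0, 0, 0, 0], [0.06, 0, 0, 0, 0, 0], [0.08, 0, 0, 0, 0, 0], [0.08, 0, 0, 0, 0, 0], [0.08, 0, 0, 0, 0, 0]],
  ],
)

```text
clock: 23.8
eef_pos: [464.5, 134.7, 99.5]
tool_rot: [-3.142, 0.003, 1.553]
force: [-0.3, -6.6, 0.8]
width: -0.0
gripper_force: 3.1
```

Emit:
send_rows(
  rows=[
    [[0.02, 0, 0, 0, 0, 0], [0.04, 0, 0, 0, 0, 0], [0.06, 0, 0, 0, 0, 0], [0.08, 0, 0, 0, 0, 0], [0.08, 0, 0, 0, 0, 0], [0.08, 0, 0, 0, 0, 0]],
  ],
)

```text
clock: 24.4
eef_pos: [464.5, 135.6, 99.5]
tool_rot: [-3.142, 0.003, 1.553]
force: [-0.0, -6.0, 1.3]
width: 0.0
gripper_force: 3.1
```

Emit:
send_rows(
  rows=[
    [[0.02, 0, 0, 0, 0, 0], [0.04, 0, 0, 0, 0, 0], [0.06, 0, 0, 0, 0, 0], [0.08, 0, 0, 0, 0, 0], [0.08, 0, 0, 0, 0, 0], [0.08, 0, 0, 0, 0, 0]],
  ],
)

```text
clock: 25.0
eef_pos: [464.5, 136.3, 99.5]
tool_rot: [-3.142, 0.003, 1.553]
force: [0.2, -6.6, 1.6]
width: 0.1
gripper_force: 3.1
```

Emit:
send_rows(
  rows=[
    [[0.02, 0, 0, 0, 0, 0], [0.04, 0, 0, 0, 0, 0], [0.06, 0, 0, 0, 0, 0], [0.08, 0, 0, 0, 0, 0], [0.08, 0, 0, 0, 0, 0], [0.08, 0, 0, 0, 0, 0]],
  ],
)

```text
clock: 25.6
eef_pos: [464.5, 137.1, 99.5]
tool_rot: [-3.142, 0.003, 1.553]
force: [0.1, -5.3, 1.5]
width: -0.1
gripper_force: 3.1
```

```bash
python3 - <<'E'
from h import *
favg(4);prof()
E
```

```text
t 25.8 pos [464.52 137.12  99.49] F [-0.25 -5.99  1.07] sd [0.34 0.32 0.37]
[(384, 94, 98, 98), (386, 83, 86, 86), (388, 79, 81, 81), (390, 90, 91, 87), (392, 102, 99, 92), (394, 117, 107, 96), (396, 134, 116, 95), (398, 150, 125, 98), (400, 162, 134, 102), (402, 162, 134, 103), (404, 153, 129, 99), (406, 139, 119, 93), (408, 123, 106, 88), (410, 117, 103, 83), (412, 118, 105, 81), (414, 132, 114, 82), (416, 136, 117, 81), (418, 136, 118, 83), (420, 131, 118, 94), (422, 137, 130, 118)]
```

Emit:
send_rows(
  rows=[
    [[0.02, 0, 0, 0, 0, 0], [0.04, 0, 0, 0, 0, 0], [0.06, 0, 0, 0, 0, 0], [0.08, 0, 0, 0, 0, 0], [0.08, 0, 0, 0, 0, 0], [0.08, 0, 0, 0, 0, 0]],
  ],
)

```text
clock: 26.45
eef_pos: [464.5, 137.8, 99.5]
tool_rot: [-3.142, 0.003, 1.553]
force: [0.1, -6.6, 1.8]
width: -0.0
gripper_force: 3.2
```

Emit:
send_rows(
  rows=[
    [[0.02, 0, 0, 0, 0, 0], [0.04, 0, 0, 0, 0, 0], [0.06, 0, 0, 0, 0, 0], [0.08, 0, 0, 0, 0, 0], [0.08, 0, 0, 0, 0, 0], [0.08, 0, 0, 0, 0, 0]],
  ],
)

```text
clock: 27.05
eef_pos: [464.6, 138.1, 99.5]
tool_rot: [3.142, 0.003, 1.552]
force: [-0.5, -7.5, 1.4]
width: -0.1
gripper_force: 3.8
```

It advanced only 0.3 of 0.8 mm and the force is rising, which looks like contact. I'll average.

```bash
python3 - <<'E'
from h import *
favg(8);prof();print(ctrl.read_state()["gripper_force"])
E
```

```text
t 27.45 pos [464.53 138.1   99.48] F [-0.3  -7.7   1.85] sd [0.28 0.35 0.48]
[(384, 94, 98, 98), (386, 83, 86, 86), (388, 77, 80, 81), (390, 88, 89, 87), (392, 102, 97, 93), (394, 118, 107, 96), (396, 135, 115, 96), (398, 150, 125, 98), (400, 164, 135, 102), (402, 166, 137, 104), (404, 160, 133, 102), (406, 149, 125, 98), (408, 133, 114, 92), (410, 125, 109, 87), (412, 125, 109, 84), (414, 133, 115, 84), (416, 136, 117, 81), (418, 136, 117, 81), (420, 131, 117, 93), (422, 136, 128, 116)]
3.819533921778202
```

The force is 7.7 N against about 5.9 N drag, so the tip carries about 2 N. One small step to confirm.

Emit:
send_rows(
  rows=[
    [[0.02, 0, 0, 0, 0, 0], [0.04, 0, 0, 0, 0, 0], [0.05, 0, 0, 0, 0, 0], [0.05, 0, 0, 0, 0, 0], [0.05, 0, 0, 0, 0, 0], [0.05, 0, 0, 0, 0, 0]],
  ],
)

```text
clock: 28.1
eef_pos: [464.5, 138.2, 99.5]
tool_rot: [-3.142, 0.004, 1.552]
force: [0.3, -8.5, 1.9]
width: 0.1
gripper_force: 4.2
```

```bash
python3 - <<'E'
from h import *
favg(8);print(ctrl.read_state()["gripper_force"])
E
```

```text
t 28.5 pos [464.54 138.27  99.48] F [-0.14 -8.43  2.09] sd [0.28 0.16 0.43]
4.208905845880508
```

Contact is confirmed: about 2.6 N on the tip, less than the shoe drag, so the dowel will stay put. I'll back off and rise.

Emit:
send_rows(
  rows=[
    [[-0.1, 0, 0, 0, 0, 0], [-0.3, 0, 0, 0, 0, 0], [-0.8, 0, 0, 0, 0, 0], [-1.6, 0, 0, 0, 0, 0], [-2.5, 0, 0, 0, 0, 0], [-3, 0, -1, 0, 0, 0], [-3, 0, -4, 0, 0, 0], [-3, 0, -8, 0, 0, 0], [-3, 0, -10, 0, 0, 0], [-3, 0, -10, 0, 0, 0]],
  ],
)

```text
clock: 29.5
eef_pos: [465.6, 111.3, 202.6]
tool_rot: [3.136, -0.002, 1.555]
force: [0.8, -0.5, 0.2]
width: 0.2
gripper_force: 0.0
```

```bash
python3 - <<'E'
from h import *
favg(3);prof()
w=cam("wrist");g=w["pixels"].astype(int)
uv=proj(w,[[464.5,149,40]])[0];print(uv)
col=int(uv[0]);d=g[:,col,0]-g[:,col,2];print([(v,int(d[v])) for v in range(int(uv[1])-40,int(uv[1])+30,5)])
e=[v for v in range(150,330) if d[v]>25];print(ray(w,[col,max(e)],40) if e else None)
E
```

```text
t 29.65 pos [464.16 111.32 200.11] F [-0.49  0.31 -0.45] sd [0.56 0.21 0.34]
[(384, 93, 98, 98), (386, 83, 87, 87), (388, 79, 81, 81), (390, 89, 90, 88), (392, 102, 99, 93), (394, 118, 109, 96), (396, 134, 116, 96), (398, 150, 125, 97), (400, 163, 134, 101), (402, 165, 136, 102), (404, 159, 132, 101), (406, 148, 123, 96), (408, 129, 110, 88), (410, 121, 106, 84), (412, 122, 107, 83), (414, 134, 116, 85), (416, 137, 118, 83), (418, 136, 117, 83), (420, 132, 118, 95), (422, 137, 129, 116)]
[321.34125294 182.20806531]
[(142, 53), (147, 52), (152, 53), (157, 54), (162, 55), (167, 55), (172, 51), (177, 46), (182, 37), (187, 7), (192, 8), (197, 9), (202, 9), (207, 8)]
[[464.31095706 149.11916212  40.        ]]
```

```bash
python3 - <<'E'
from h import *
ys=np.array([400,402,404,406,408,410,412,416.]);P=np.c_[465.9+.0155*(ys-219),ys,np.full(8,44.)]
for k in range(3):
    a=[]
    for i in range(5):
        t=ctrl.get_image("top");a.append([cv2.getRectSubPix(t["pixels"],(1,1),(float(u),float(v)))[0,0,0] for u,v in proj(t,P)])
    print(np.mean(a,0).round(1),np.std(a,0).round(1))
print(ctrl.read_state()["clock"])
E
```

```text
[163.2 165.4 158.6 146.8 130.  123.  122.6 136.6] [0.7 0.5 0.5 0.7 1.1 1.1 0.8 0.5]
[162.6 165.  159.  147.  131.  123.6 123.2 137. ] [0.5 0.6 0.6 0.6 1.4 1.  0.4 0.9]
[162.8 165.4 158.8 146.6 131.  123.2 122.4 136.8] [0.7 0.5 0.7 0.8 0.  0.4 0.5 0.7]
30.5
```

```bash
python3 -c "
from cell import ctrl
print(ctrl.finish_job())"
```

```text
the job is handed in; nothing more can be done
None
```

The dowel lies in the groove under the hold-down with its front end against the rubber tip. I pressed the tip with an estimated 2–3 N, well under the stop's 9 N slip limit, then let go, backed the arm clear and handed the job in at about 30 s; the verdict was not shown.

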